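Seal the specimen dry box

ROBOT

A 6-joint arm with a two-finger parallel gripper is mounted at the origin on the work surface. World frame = base frame: x ahead of the robot, y to its left, z up, the work surface at z = 0. Lengths are in m, angles in degrees, forces in N, time in s.
With the tool pointing down it reaches from about 0.325 to 0.85 m from the base axis. Payload 15.5 kg.
Tool frame: the origin (TCP) lies midway between the tips of the shut fingers; the grasp point (between the pads) lies 19 mm behind it; y points along the fingers, x is the direction in which the jaws open and shut, and the axes are right-handed (so a half turn about y gives the same grasp; the last joint's range is limited). The gripper opens to 91 mm and grips with 3 to 60 N. Pads are 32 mm wide; open, the fingers measure 118 mm over their backs; the gripper's body (76 mm by 178 mm) begins 60 mm behind the grasp point.
Start: joints at [-69.528, 28.281, 77.091, -0, 74.628, -5.472], TCP at [0.273, -0.562, 0.214] pointing down, gripper open.
Joint ranges: [-166.48, 166.48], [-47.26, 123.95], [12.59, 153.08], [-70.14, 250.14], [6.76, 159.57], [-176.63, 176.63]. Speed limits (degrees/s): [108.29, 108.29, 147.25, 172.46, 172.46, 172.46].

INTERFACE

Orientations are given as a 3x3 rotation matrix whose columns are the frame's x, y, z axes.
In Python, from bench import ctrl gives the robot as it stands. The module is installed in compiled form; this text tells all that it offers. Calls block until the motion is done:
- ctrl.goto(position, orientation): joint-space move of the TCP to a pose.
- ctrl.move_l(position, vel=0.15, ori=None, contact_N=None): straight line of the TCP; ori=None keeps the orientation; vel is the mean speed in m/s. With contact_N (N) it stops when the force on the tool has changed by that much, and returns True; else False.
- ctrl.movej(angles): joint-space move.
- ctrl.command_gripper(opening): opening from 0.0 (shut) to 1.0 (fully open); the grip force is fixed at half the most; returns when the fingers have stopped.
- ctrl.sleep(seconds).
- ctrl.ik(position, orientation): joint angles nearest the present ones, or None.
- ctrl.read_camera(name): name is "scene" or "top" or "wrist"; returns the picture (384x512x3 uint8, blue, green, red); there is no depth.
- ctrl.camera_params(name): a dict with "fx", "fy", "cx", "cy" (pixels), "D" ([k1, k2, p1, p2, k3] as OpenCV has them; the pictures are not rectified), "pose" (4x4, takes a point from camera to world coordinates); the wrist camera has in their place "T_tool_cam" (4x4, takes a point from camera to tool coordinates, whose origin is the TCP and whose axes are the tool frame's). Camera axes: x right, y up, looking along -z (the intrinsics and any distortion apply to the point x, -y, -z); pixel columns grow to the right and rows downward; lengths in m; the calibration is good to about 2 mm. A picture is of the moment at which its call begins: read the wrist's pose just before it. camera_params takes no time and is no camera call.
A pose or a line that the arm cannot do raises ctrl.MotionError and nothing moves.
- ctrl.sign_off(): hands the job in, once; it reports no verdict.
Readings, each from a call of its own:
- ctrl.current_t(): time.
- ctrl.current_q(): joint angles.
- ctrl.current_dq(): joint speeds.
- ctrl.current_effort(): joint torques, N m.
- ctrl.current_tool_pos(): TCP position.
- ctrl.current_eef_rot(): TCP orientation.
- ctrl.current_contact_force(): force on the tool from outside, world axes, zero at the start.
- ctrl.current_wrist_torque(): the same for the moment, N m.
- ctrl.current_grip_width(): opening from 0.0 (shut) to 1.0 (fully open).
Only numpy, scipy, OpenCV 4.12 (cv2) and the standard library are available. Lean on these libraries where they do the work, as an engineer would, in place of code of your own. Each camera call takes 0.05 s, during which the arm holds its last target.

TASK

Close the specimen dry box: lay its lid loosely on the gasket, then press the lid down one corner at a time, each corner fully home, until it sits flat all round. Then turn the clamp knob at the end of the box clockwise until its tongue points straight over the lid, and let go. Leave the other things on the bench where they are.

Things in the scene. Friction and masses are not known exactly. Their poses are not given: they have to be found in the camera images.
- dry_box: Grey open-topped plastic box, fixed to the bench, 140 mm (its x) x 180 mm (its y) at the rim. Origin: centre of its underside on the bench, z up. The opening is 110 (x) x 150 (y) mm, the rim's top at 80 mm. Beyond its -y end, on its centre line 122 mm from the origin, stands the 22 mm thick clamp post.
- gasket (a point): Centre of the opening, level with the top of the black rubber strip on the rim, 82 mm above the bench. In each rim corner (62.5 mm along x, 82.5 mm along y from the centre) a 14 mm square rubber cushion stands 7 mm above the strip; each yields down to the strip under about 9 N and stays where it has been pushed.
- lid: Loose grey lid, about 0.3 kg, plate 140 (x) x 180 (y) x 6 mm. Origin: centre of the plate's underside, z up. A locating rib below, 102 x 142 mm outside, 10 mm deep (the lid first stands on it), drops into the opening with 4 mm play a side, lid y along box y; a half turn makes no difference. Loose on the cushions the origin is 89 mm above the bench, sealed 82 mm.
- lid_handle (a point): Point to grip on the black block handle in the middle of the lid, 25 mm above the lid's origin. The block is 14 mm thick (lid x), 74 mm long (lid y), its top 34 mm above the origin. Pressing here would take over 36 N to seal the lid; a corner takes about 11 N. Pressing one corner may lift the opposite one until that is pressed too.
- clamp (a joint): Angle of the clamp's steel tongue and knob, rad, growing clockwise seen from above: 0 = tongue along the box's -x, clear of the lid; stop at 1.57 = along the box's +y, straight over the lid. Stiff (about 0.06 N m), stays where left. The tongue is 14 mm wide, reaches 50 mm from the axis, 91 to 96 mm above the bench: 3 mm over the sealed lid's plate; a lid not pressed home blocks it.
- clamp_grip (a point): Point on the clamp knob's axis at the height to grip it, 119 mm above the bench. The knob is an upright black bar 44 mm long, 12 mm thick, from 101 to 131 mm above the bench; its length lies along the tongue.
- cork: Bystander: tapered cork stopper, 46 mm wide, 28 mm high.
- scissors: Bystander: steel scissors lying flat, 155 mm long, 8 mm high.
- jar: Bystander: open glass jar, 72 mm wide, 85 mm high.
- specimen_jar: Bystander: small amber jar with a steel cap, 52 mm wide, 70 mm high.
- lid_corner1 (a point): Centre of the top of the round white press boss (24 mm wide) at the lid's +x +y corner: +52, +72, 8 mm from the lid's origin. When that corner is home it is 90 mm above the bench; loose, about 97 mm.
- lid_corner2 (a point): Centre of the top of the round white press boss (24 mm wide) at the lid's -x -y corner: -52, -72, 8 mm from the lid's origin. When that corner is home it is 90 mm above the bench; loose, about 97 mm.
- lid_corner3 (a point): Centre of the top of the round white press boss (24 mm wide) at the lid's +x -y corner: +52, -72, 8 mm from the lid's origin. When that corner is home it is 90 mm above the bench; loose, about 97 mm.
- lid_corner4 (a point): Centre of the top of the round white press boss (24 mm wide) at the lid's -x +y corner: -52, +72, 8 mm from the lid's origin. When that corner is home it is 90 mm above the bench; loose, about 97 mm.
Mind the look-alikes: they are no part of the job. Of the things that look like the lid, take the one that is farthest from the robot's base at the start.

How it is judged (in metres and radians):
On the way, in this order (a step that is already met when the one before it is completed fails the run):
1. the lid lies on the gasket, its rib in the opening, corners not yet home (horizontal distance between lid and dry_box below 0.009 m and angle between the y axis of lid and the y axis of dry_box, either way round below 0.12 rad and z of each of lid_corner1, lid_corner2, lid_corner3, lid_corner4 in the frame of dry_box below 0.104 m and z of any of lid_corner1, lid_corner2, lid_corner3, lid_corner4 in the frame of dry_box above 0.094 m), for 0.2 s.
2. one corner is home while another still stands proud (z of any of lid_corner1, lid_corner2, lid_corner3, lid_corner4 in the frame of dry_box below 0.0922 m and z of any of lid_corner1, lid_corner2, lid_corner3, lid_corner4 in the frame of dry_box above 0.094 m and horizontal distance between lid and dry_box below 0.009 m and angle between the y axis of lid and the y axis of dry_box, either way round below 0.12 rad), for 0.1 s.
3. all four corners are home, the clamp not yet turned (z of each of lid_corner1, lid_corner2, lid_corner3, lid_corner4 in the frame of dry_box below 0.0922 m and horizontal distance between lid and dry_box below 0.009 m and angle between the y axis of lid and the y axis of dry_box, either way round below 0.12 rad and value of joint clamp below 0.6 rad), for 0.2 s.
At the end, for the whole second after the job is handed in: All four lid corners within about 2 mm of fully home (boss tops less than 92.2 mm above the bench), the lid square on the box and at rest, and the clamp turned to more than 1.25 rad, its tongue over the lid (z of each of lid_corner1, lid_corner2, lid_corner3, lid_corner4 in the frame of dry_box below 0.0922 m and horizontal distance between lid and dry_box below 0.009 m and angle between the y axis of lid and the y axis of dry_box, either way round below 0.12 rad and value of joint clamp above 1.25 rad and linear speed of lid below 0.01 m/s); the robot touches nothing.
It fails at once if a bystander is pushed more than 30 mm or knocked over (distance of any of cork, scissors, jar, specimen_jar from where it was at the start of the episode above 0.03 m or angle between any of cork, scissors, jar, specimen_jar's own z axis and vertical above 0.5 rad).
It also fails if it takes over 67 s, if anything falls off the work surface, if the arm or the gripper's body presses on something with over 40 N, if the wrist force passes 120 N, or if a joint passes its speed limit or range.

## Working session

There is one attempt and no reset: what is moved stays moved. The work goes in short steps, each a Python script; the robot and the scene stay as the last script left them, time stands still between calls to the robot, and variables do not carry over. Pictures are saved under pics/ and viewed, and the job is handed in when it is done.

```bash
mkdir -p pics; ls
python3 - <<'E'
from bench import ctrl
import cv2
for n in ("scene","top","wrist"):
    im=ctrl.read_camera(n); cv2.imwrite(f"pics/{n}0.png",im)
    p=ctrl.camera_params(n); print(n,p)
print(ctrl.current_t(),ctrl.current_tool_pos(),ctrl.current_eef_rot())
E
```

```text
pics
scene {'fx': 435.387726557498, 'fy': 435.387726557498, 'cx': 254.4499502198994, 'cy': 192.776700068851, 'D': array([-0.14482811,  0.        ,  0.        ,  0.        ,  0.        ]), 'pose': array([[-0.77917095, -0.34683774,  0.52210747,  1.04264527],
       [ 0.62661515, -0.45185515,  0.63496487,  0.60904529],
       [ 0.01568717,  0.82190663,  0.56940619,  0.6720078 ],
       [ 0.        ,  0.        ,  0.        ,  1.        ]])}
top {'fx': 414.55503251813866, 'fy': 414.55503251813866, 'cx': 254.35981613498188, 'cy': 187.62052465794278, 'D': array([0.03174092, 0.        , 0.        , 0.        , 0.        ]), 'pose': array([[-0.00594829,  0.99349334, -0.11373477,  0.4271427 ],
       [-0.99920756, -0.01038138, -0.03842495, -0.03431979],
       [-0.03935566,  0.11341608,  0.99276781,  1.02218706],
       [ 0.        ,  0.        ,  0.        ,  1.        ]])}
wrist {'fx': 281.7625677670241, 'fy': 281.7625677670241, 'cx': 260.9172930924261, 'cy': 193.05622639691694, 'D': array([-0.00067574,  0.        ,  0.        ,  0.        ,  0.        ]), 'T_tool_cam': array([[ 9.99999048e-01,  4.48086808e-04,  1.30475903e-03,
         2.25845572e-04],
       [ 1.11712722e-03,  2.91913850e-01, -9.56443964e-01,
        -1.70157003e-01],
       [-8.09447154e-04,  9.56444512e-01,  2.91913071e-01,
         8.41865570e-02],
       [ 0.00000000e+00,  0.00000000e+00,  0.00000000e+00,
         1.00000000e+00]])}
0.15 [ 0.27334469 -0.56173478  0.21347322] [[ 4.37509638e-01 -3.41744199e-04  8.99213656e-01]
 [-8.99213243e-01  8.65499656e-04  4.37509766e-01]
 [-9.27785534e-04 -9.99999567e-01  7.13635320e-05]]
```

View pics/top0.png

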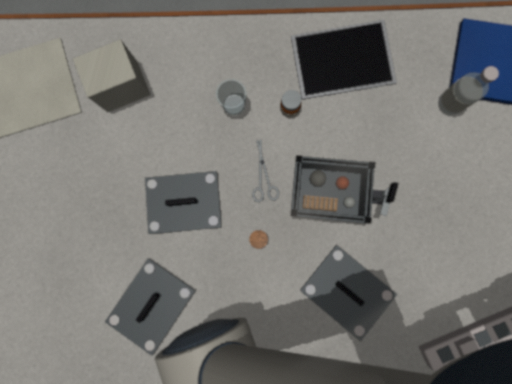

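View pics/scene0.png

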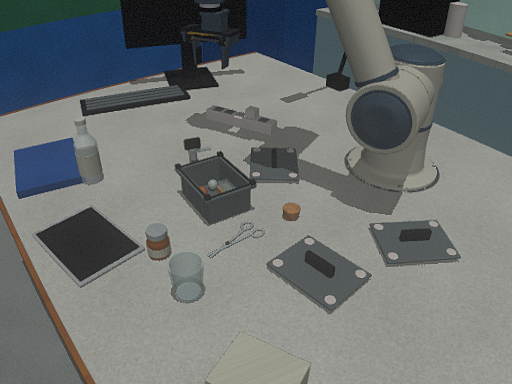

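View pics/wrist0.png

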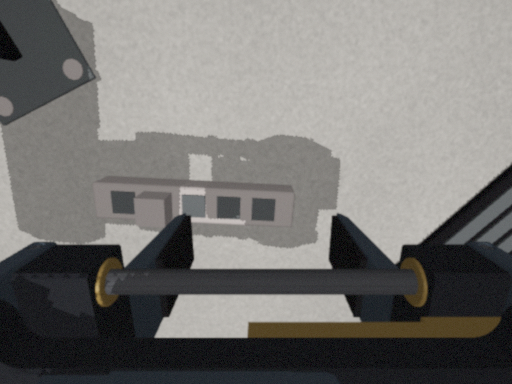

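```bash
cat > h.py <<'E'
from bench import ctrl
import cv2, numpy as np
def ray(n,px,T=None):
    p=ctrl.camera_params(n); K=np.array([[p['fx'],0,p['cx']],[0,p['fy'],p['cy']],[0,0,1]])
    P=p['pose'] if T is None else T@p['T_tool_cam']
    u=cv2.undistortPoints(np.array(px,float).reshape(-1,1,2),K,p['D']).reshape(-1,2)
    d=np.c_[u[:,0],-u[:,1],-np.ones(len(u))]@P[:3,:3].T
    return P[:3,3],d
def onz(n,px,z,T=None):
    o,d=ray(n,px,T); z=np.broadcast_to(z,len(d)); return o+d*((z-o[2])/d[:,2])[:,None]
def toolT():
    T=np.eye(4);T[:3,:3]=ctrl.current_eef_rot();T[:3,3]=ctrl.current_tool_pos();return T
def proj(n,X,T=None):
    p=ctrl.camera_params(n); K=np.array([[p['fx'],0,p['cx']],[0,p['fy'],p['cy']],[0,0,1]])
    P=p['pose'] if T is None else T@p['T_tool_cam']
    c=(np.atleast_2d(X)-P[:3,3])@P[:3,:3]; c=c*[1,-1,-1]
    return cv2.projectPoints(c,np.zeros(3),np.zeros(3),K,p['D'])[0].reshape(-1,2)
E
python3 - <<'E'
from h import *
c=onz("top",[(183,203),(150,306),(349,291)],0.03); print(c,np.hypot(c[:,0],c[:,1]))
im=cv2.imread("pics/top0.png")
def crop(n,x,y,w,h,s):
    cv2.imwrite(n,cv2.resize(im[y:y+h,x:x+w],None,fx=s,fy=s,interpolation=cv2.INTER_CUBIC))
crop("pics/c_lid.png",135,160,100,80,8)
crop("pics/c_box.png",280,145,125,85,6)
E
```

```text
[[ 0.5052353   0.17674264  0.03      ]
 [ 0.26373652  0.25085603  0.03      ]
 [ 0.29758632 -0.21378717  0.03      ]] [0.53525758 0.36398585 0.36641858]
```

View pics/c_lid.png

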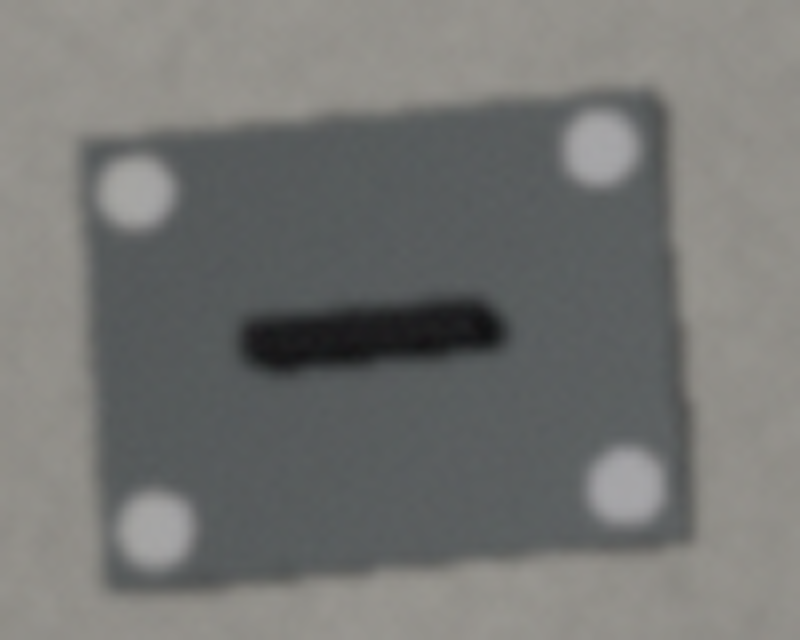

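View pics/c_box.png

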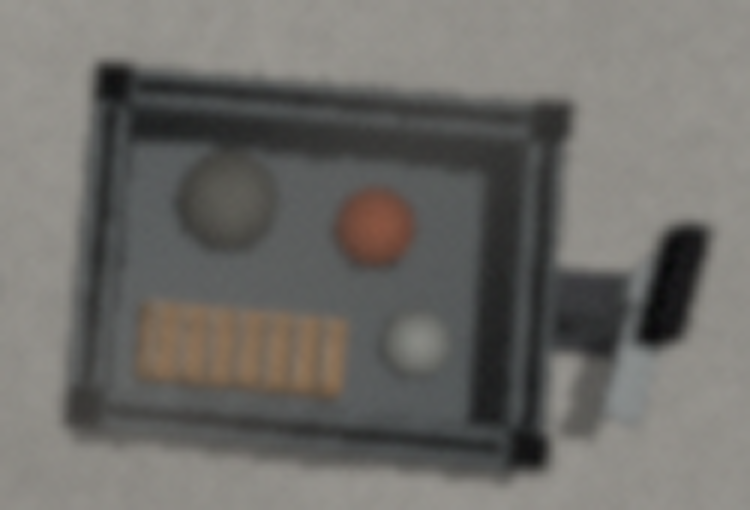

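```bash
cat >> h.py <<'E'
from scipy.optimize import least_squares
def fit2(X,L):
    """planar rigid fit world X (n,2) ~ R(th) L + c"""
    X=np.array(X)[:,:2];L=np.array(L,float)[:,:2]
    a=X-X.mean(0);b=L-L.mean(0)
    th=np.arctan2((b[:,0]*a[:,1]-b[:,1]*a[:,0]).sum(),(a*b).sum())
    R=np.array([[np.cos(th),-np.sin(th)],[np.sin(th),np.cos(th)]])
    c=X.mean(0)-R@L.mean(0)
    return c,np.degrees(th),X-(L@R.T+c)
B=np.array([(52,72),(-52,-72),(52,-72),(-52,72)])/1000.
E
python3 - <<'E'
from h import *
un=lambda c,x0,y0,s:[((u+.5)/s-.5+x0,(v+.5)/s-.5+y0) for u,v in c]
p=un([(136,192),(626,486),(600,148),(156,530)],135,160,8)
print("lid",fit2(onz("top",p,0.018),B))
C=np.array([(62.5,82.5),(-62.5,-82.5),(62.5,-82.5),(-62.5,82.5)])/1000
p=un([(112,82),(528,447),(550,122),(85,408)],280,145,6)
print("box",fit2(onz("top",p,0.089),C))
k=un([(683,232),(660,338),(672,284)],280,145,6); print(onz("top",k,.131))
im=cv2.imread("pics/scene0.png")
cv2.imwrite("pics/s_box.png",cv2.resize(im[130:230,165:265],None,fx=6,fy=6,interpolation=cv2.INTER_CUBIC))
E
```

```text
lid (array([0.50912012, 0.18186332]), np.float64(4.7955481112658696), array([[-3.02817774e-05, -1.85501821e-04],
       [ 7.68821620e-05,  1.42535985e-04],
       [ 5.76141884e-06,  4.69985967e-05],
       [-5.23618034e-05, -4.03276054e-06]]))
box (array([ 0.53023549, -0.17393096]), np.float64(-5.800067535391359), array([[-0.00048945, -0.00036164],
       [ 0.00145154,  0.00053208],
       [-0.00135057,  0.00056196],
       [ 0.00038848, -0.0007324 ]]))
[[ 0.53551841 -0.2965756   0.131     ]
 [ 0.49782748 -0.2869444   0.131     ]
 [ 0.51698722 -0.29194332  0.131     ]]
```

View pics/s_box.png

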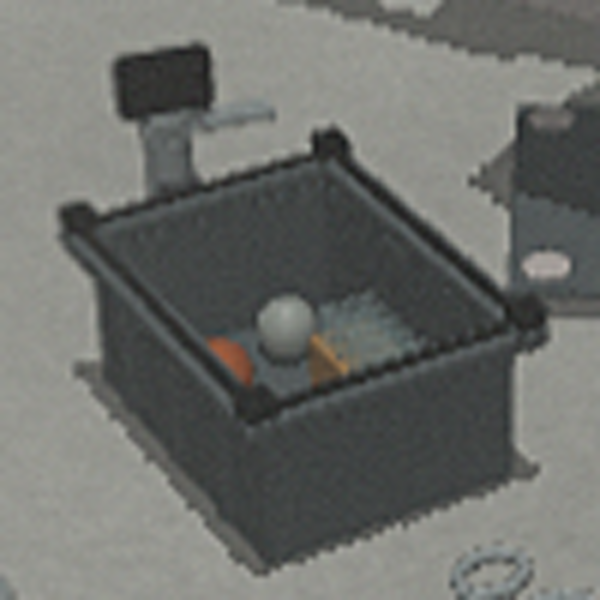

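```bash
cat >> h.py <<'E'
def ori(deg):
    a=np.radians(deg); x=np.array([np.cos(a),np.sin(a),0]); y=np.array([0,0,-1.]); return np.c_[x,y,np.cross(x,y)]
E
python3 - <<'E'
from h import *
ctrl.goto([0.53,-0.34,0.30],ori(-5.8))
T=toolT(); im=ctrl.read_camera("wrist"); cv2.imwrite("pics/w1.png",im); np.save("T1.npy",T)
cv2.imwrite("pics/t1.png",ctrl.read_camera("top"))
print(ctrl.current_t(),ctrl.current_q(),T[:3,3])
E
```

```text
1.5667 [-3.82269254e+01  2.49841254e+01  6.91541122e+01 -9.82743737e-03
  8.59025068e+01 -3.22888979e+01] [ 0.52926836 -0.34084904  0.29957634]
```

View pics/w1.png

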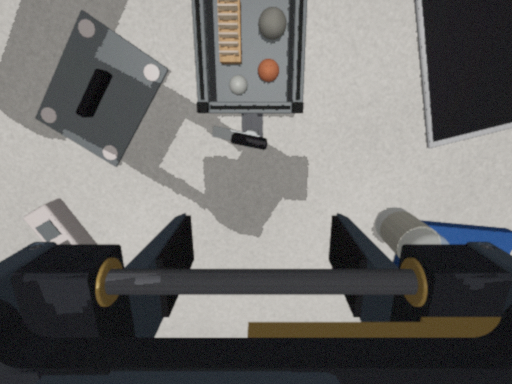

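Run:
```python
from h import *
ctrl.goto([0.54,-0.245,0.32],ori(-5.8))
T=toolT(); im=ctrl.read_camera("wrist"); cv2.imwrite("pics/w2.png",im); np.save("T2.npy",T)
print(ctrl.current_t(),T[:3,3])
c=im[0:200,150:420]
cv2.imwrite("pics/w2c.png",cv2.resize(im[0:190,160:400],None,fx=3.3,fy=3.15,interpolation=cv2.INTER_CUBIC))
C=np.array([(62.5,82.5),(-62.5,-82.5),(62.5,-82.5),(-62.5,82.5)])/1000
a=np.radians(-5.8);R=np.array([[np.cos(a),-np.sin(a)],[np.sin(a),np.cos(a)]])
X=np.c_[C@R.T+[0.53024,-0.17393],np.full(4,.089)]
print(proj("wrist",X,T))
```

```text
2.0917 [ 0.53991397 -0.24482702  0.32024912]
[[295.50797876  51.7335802 ]
 [206.05834279 176.17536365]
 [291.52773189 176.13029181]
 [198.75389683  51.78367014]]
```

View pics/w2.png

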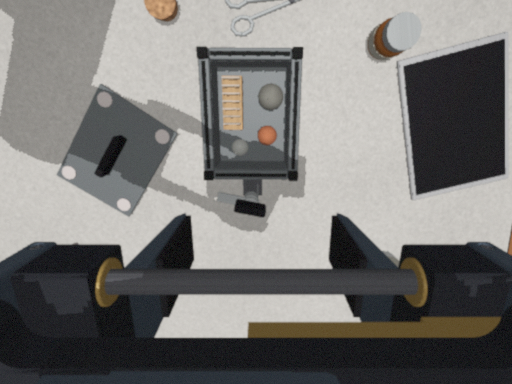

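Run:
```python
import cv2,numpy as np
im=cv2.imread("pics/w2.png")
q=[cv2.resize(im[y-15:y+15,x-15:x+15],(290,290),interpolation=cv2.INTER_CUBIC) for x,y in [(203,52),(297,52),(209,175),(293,175)]]
k=cv2.resize(im[185:225,225:285],(435,290),interpolation=cv2.INTER_CUBIC)
cv2.imwrite("pics/w2q.png",np.hstack([np.vstack([np.hstack(q[:2]),np.hstack(q[2:])])]))
cv2.imwrite("pics/w2k.png",k)
```

```text
(no output)
```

View pics/w2q.png

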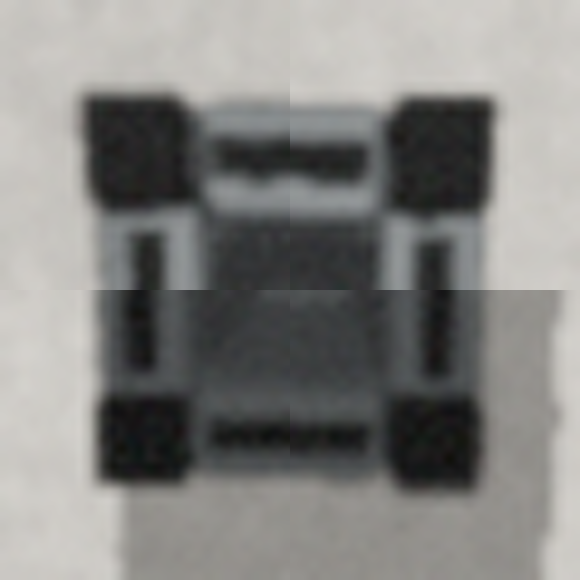

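View pics/w2k.png

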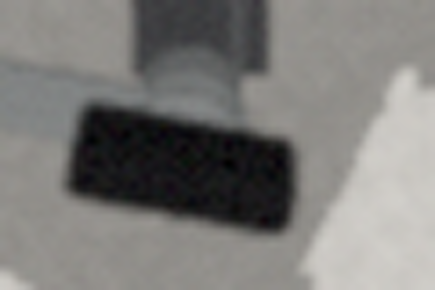

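Run:
```python
from h import *
T=np.load("T2.npy")
s=290/30
f=lambda u,v,x,y:((u+.5)/s-.5+x-15,(v+.5)/s-.5+y-15)
p=[f(443-290,145,297,52),f(146,436-290,209,175),f(429-290,441-290,293,175),f(132,143,203,52)]
C=np.array([(62.5,82.5),(-62.5,-82.5),(62.5,-82.5),(-62.5,82.5)])/1000
print(p)
print("box w",fit2(onz("wrist",p,.089,T),C))
s=7.25
kk=[(102,102),(294,142),(285,228),(70,190)]
k=[((u+.5)/s-.5+225,(v+.5)/s-.5+185) for u,v in kk]
X=onz("wrist",k,.131,T);print(X,X.mean(0))
# same on lid B-> lookalike skip
im=cv2.imread("pics/top0.png")
```

```text
[(297.37931034482756, 51.55172413793103), (208.6551724137931, 174.6551724137931), (291.9310344827586, 175.17241379310346), (201.20689655172413, 51.34482758620689)]
box w (array([ 0.53285862, -0.17308084]), np.float64(-6.024176162299655), array([[-0.00049555, -0.00060509],
       [ 0.00180951,  0.00074314],
       [-0.00158553,  0.00073496],
       [ 0.00027158, -0.00087302]]))
[[ 0.50768092 -0.27553045  0.131     ]
 [ 0.54226246 -0.28693538  0.131     ]
 [ 0.53890538 -0.30384551  0.131     ]
 [ 0.49955115 -0.29214639  0.131     ]] [ 0.52209998 -0.28961444  0.131     ]
```

Run:
```python
from h import *
ctrl.goto([0.510,0.06,0.25],ori(4.8))
T=toolT(); im=ctrl.read_camera("wrist"); cv2.imwrite("pics/w3.png",im); np.save("T3.npy",T)
print(ctrl.current_t())
```

```text
3.3417
```

View pics/w3.png

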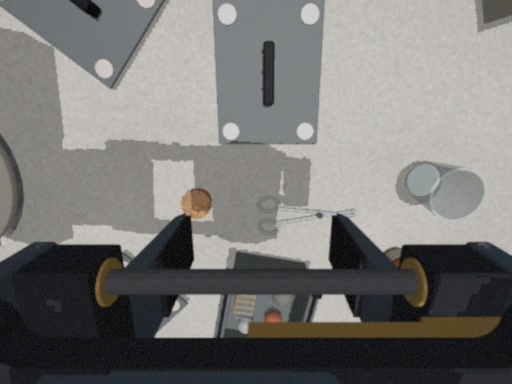

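The lid that is farthest from the base (top view at 183,203; here at 268,75, bosses at (228,14), (310,14), (231,131), (305,131)) is the target; the other two, at top (150,306) and (349,291), are about 0.36 m away versus its 0.535 m.

Run:
```python
from h import *
T=np.load("T3.npy")
print(fit2(onz("wrist",[(310,14),(231,131),(305,131),(228,14)],.018,T),B))
```

```text
(array([0.51180286, 0.18265826]), np.float64(4.632642825856718), array([[-0.00065326, -0.00029692],
       [ 0.0001771 ,  0.00027302],
       [-0.00029896,  0.00032175],
       [ 0.00077511, -0.00029785]]))
```

Run:
```python
from h import *
o=ori(4.7)
ctrl.goto([0.5105,0.1823,0.10],o)
ctrl.move_l([0.5105,0.1823,0.020],vel=0.1)
print(ctrl.current_contact_force())
ctrl.command_gripper(0.0)
print(ctrl.current_grip_width(),ctrl.current_contact_force(),ctrl.current_tool_pos())
cv2.imwrite("pics/t4.png",ctrl.read_camera("top"))
ctrl.move_l([0.5105,0.1823,0.17],vel=0.15)
print(ctrl.current_grip_width(),ctrl.current_contact_force(),ctrl.current_t())
T=toolT();np.save("T4.npy",T);cv2.imwrite("pics/w4.png",ctrl.read_camera("wrist"))
```

```text
[0.28139843 0.06000103 0.43038518]
0.14949699751006407 [-0.52828325 -0.21775272 -0.22147435] [0.51044325 0.18229636 0.01998863]
0.15209108652877 [ 0.1617971  -0.11824906 -2.31462443] 7.4417
```

View pics/w4.png

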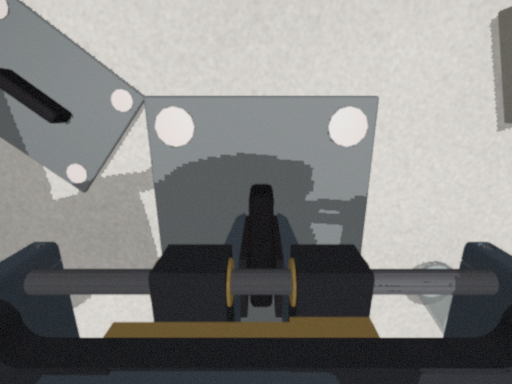

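View pics/t4.png

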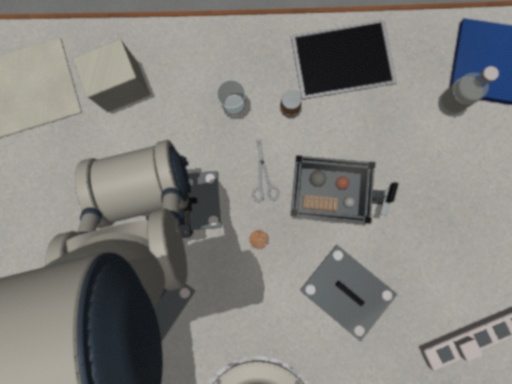

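Run:
```python
from h import *
T=np.load("T4.npy")
X=onz("wrist",[(348,127),(175,127)],T[2,3]-.002,T)
c,th,r=fit2(X,B[[0,3]]);print(X,c,th,r,T[:3,3], np.linalg.inv(T)@np.r_[c,T[2,3]-.01,1])
```

```text
[[0.55682574 0.25830804 0.16722182]
 [0.45403339 0.24993221 0.16722182]] [0.51127696 0.18235797] 4.6583407121625005 [[-4.32056144e-04 -3.52052321e-05]
 [ 4.32056144e-04  3.52052321e-05]] [0.50997661 0.18216739 0.16922182] [1.32518872e-03 9.99819082e-03 8.54021123e-05 1.00000000e+00]
```

Run:
```python
from h import *
o=ori(-5.9)
ctrl.goto([0.5315,-0.1735,0.17],o)
ctrl.move_l([0.5315,-0.1735,0.125],vel=0.1)
T=toolT();np.save("T5.npy",T);cv2.imwrite("pics/w5.png",ctrl.read_camera("wrist"))
im=ctrl.read_camera("top");cv2.imwrite("pics/t5c.png",cv2.resize(im[140:240,270:410],None,fx=5,fy=5,interpolation=cv2.INTER_CUBIC))
im=ctrl.read_camera("scene");cv2.imwrite("pics/s5c.png",cv2.resize(im[110:240,150:290],None,fx=5,fy=4.6,interpolation=cv2.INTER_CUBIC))
print(ctrl.current_t(),T[:3,3])
```

```text
9.5833 [ 0.53176644 -0.17323351  0.12525139]
```

View pics/t5c.png

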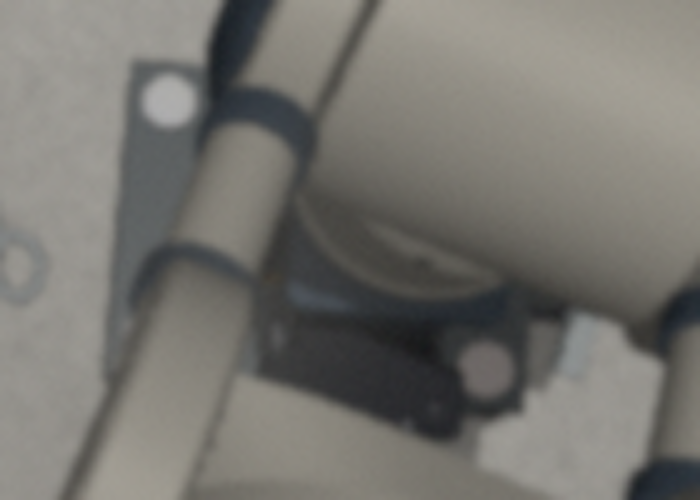

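View pics/s5c.png

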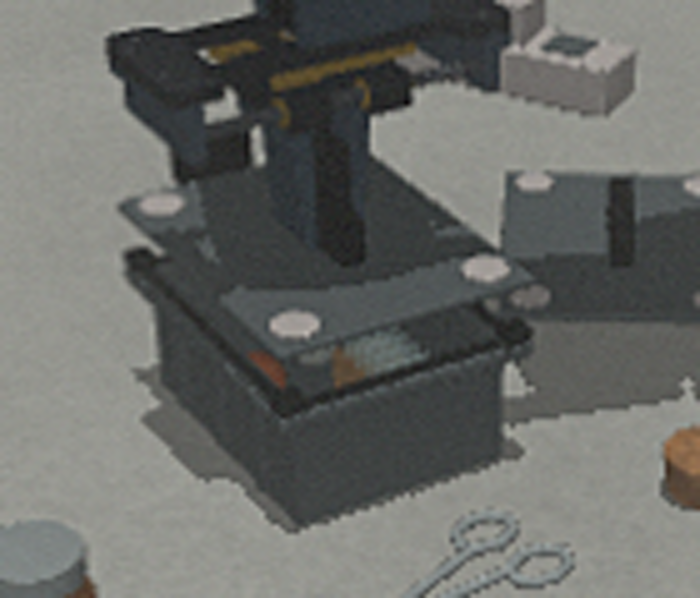

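View pics/w5.png

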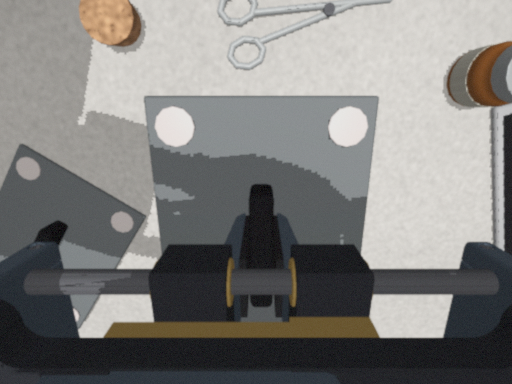

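Run:
```python
from h import *
p=[((u+.5)/5-.5+270,(v+.5)/5-.5+140) for u,v in [(168,100),(487,369)]]
print(fit2(onz("top",p,.123),B[:2]))
```

```text
(array([ 0.53144112, -0.17374737]), np.float64(-5.785209342966528), array([[ 0.00037401,  0.00042092],
       [-0.00037401, -0.00042092]]))
```

Run:
```python
from h import *
f0=ctrl.current_contact_force()
r=ctrl.move_l([0.5309,-0.1736,0.0985],vel=0.03,contact_N=3)
print(r,ctrl.current_tool_pos(),ctrl.current_contact_force()-f0)
if ctrl.current_tool_pos()[2]<0.103:
    ctrl.command_gripper(0.5)
    print(ctrl.current_tool_pos(),ctrl.current_grip_width())
    ctrl.move_l([0.5309,-0.1736,0.17],vel=0.15)
    ctrl.movej(ctrl.ik([0.5309,-0.32,0.30],ori(-5.9)))
    T=toolT();np.save("T6.npy",T);cv2.imwrite("pics/w6.png",ctrl.read_camera("wrist"))
im=ctrl.read_camera("scene");cv2.imwrite("pics/s6c.png",cv2.resize(im[110:240,150:290],None,fx=5,fy=4.6,interpolation=cv2.INTER_CUBIC))
print(ctrl.current_t())
```

```text
True [ 0.53067544 -0.17351554  0.09889609] [ 0.07900937 -0.28797394 10.25690302]
[ 0.53009407 -0.17323737  0.09836536] 0.5002719687391987
12.5917
```

View pics/s6c.png

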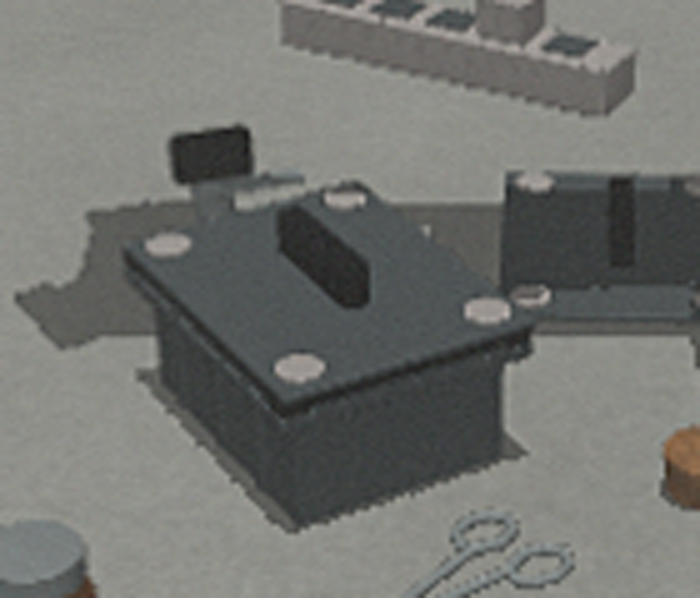

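```bash
ls pics
```

```text
c_box.png
c_lid.png
s5c.png
s6c.png
s_box.png
scene0.png
t1.png
t4.png
t5c.png
top0.png
w1.png
w2.png
w2c.png
w2k.png
w2q.png
w3.png
w4.png
w5.png
w6.png
wrist0.png
```

```bash
cat >> h.py <<'E'
LC=np.array([0.5309,-0.1736]);LA=-5.9
def boss(i):
    a=np.radians(LA);R=np.array([[np.cos(a),-np.sin(a)],[np.sin(a),np.cos(a)]]);return LC+R@B[i-1]
def press(i,zt=0.0885,N=17,v=0.02):
    x,y=boss(i); o=ori(LA)
    ctrl.goto([x,y,0.125],o); ctrl.move_l([x,y,0.103],vel=0.08); f0=ctrl.current_contact_force()
    c1=ctrl.move_l([x,y,zt],vel=v,contact_N=2); z1=ctrl.current_tool_pos()[2]
    r=ctrl.move_l([x,y,zt],vel=v,contact_N=N) if c1 else False
    print(i,"touch",c1,round(z1,4),"end",r,ctrl.current_tool_pos().round(4),(ctrl.current_contact_force()-f0).round(1))
    ctrl.sleep(0.15); print("   held",ctrl.current_tool_pos().round(4)[2],(ctrl.current_contact_force()-f0).round(1))
    ctrl.move_l([x,y,0.125],vel=0.08)
E
python3 - <<'E'
from h import *
ctrl.command_gripper(0.0)
press(1)
im=ctrl.read_camera("scene");cv2.imwrite("pics/s7c.png",cv2.resize(im[110:240,150:290],None,fx=5,fy=4.6,interpolation=cv2.INTER_CUBIC))
print(ctrl.current_t())
E
```

```text
1 touch True 0.0964 end True [ 0.5908 -0.1072  0.0912] [-2.1  1.3 11.6]
   held 0.0912 [-2.   2.4 10.7]
16.4917
```

View pics/w6.png

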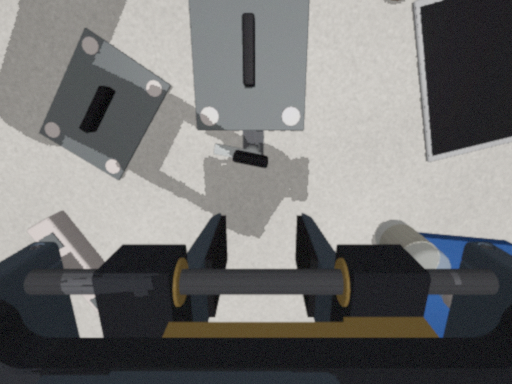

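View pics/s7c.png

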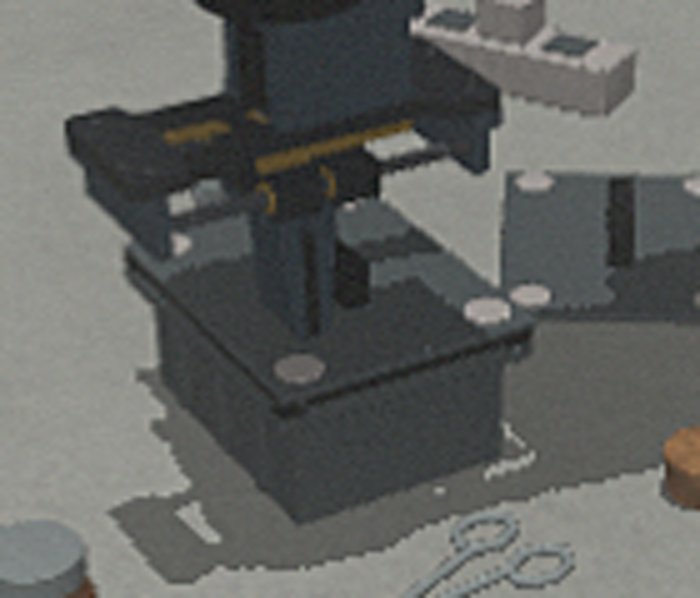

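Run:
```python
from h import *
press(1,zt=0.0885,N=28)
print(ctrl.current_t())
```

```text
1 touch True 0.0913 end True [ 0.5903 -0.1074  0.0909] [-4.5  0.7 19.7]
   held 0.0909 [-5.   1.2 19.9]
18.6917
```

Run:
```python
from h import *
for i in (2,3,4): press(i,N=28)
for i in (1,2): press(i,N=20)
print(ctrl.current_t())
```

```text
2 touch True 0.0967 end True [ 0.4716 -0.2402  0.091 ] [-2.6  1.  17.2]
   held 0.091 [-2.7  0.9 15.9]
3 touch True 0.0963 end True [ 0.5755 -0.2508  0.0906] [-3.   2.5 11.2]
   held 0.0905 [-2.9  2.6 11.8]
4 touch True 0.0964 end True [ 0.4867 -0.0965  0.0902] [-1.6  1.7 12.9]
   held 0.0902 [-2.9  0.6 14.3]
1 touch True 0.0903 end False [ 0.59   -0.1073  0.0901] [-11.    2.3  32.9]
   held 0.0901 [-10.    1.9  31.7]
2 touch True 0.0903 end False [ 0.4717 -0.2399  0.09  ] [-9.9  4.3 41. ]
   held 0.09 [-8.7  4.  39.7]
31.9917
```

Run:
```python
from h import *
for i in (4,3): press(i,zt=0.0892,N=28)
ctrl.command_gripper(1.0)
ctrl.goto([0.5309,-0.32,0.30],ori(-5.9))
T=toolT();np.save("T8.npy",T);cv2.imwrite("pics/w8.png",ctrl.read_camera("wrist"))
im=ctrl.read_camera("scene");cv2.imwrite("pics/s8c.png",cv2.resize(im[110:240,150:290],None,fx=5,fy=4.6,interpolation=cv2.INTER_CUBIC))
im=ctrl.read_camera("top");cv2.imwrite("pics/t8.png",im)
w=cv2.imread("pics/w8.png");cv2.imwrite("pics/w8c.png",cv2.resize(w[90:190,190:320],None,fx=6,fy=6,interpolation=cv2.INTER_CUBIC))
print(ctrl.current_t(),T[:3,3])
for a in (84.1,-95.9):
    q0=ctrl.ik([0.519,-0.294,0.16],ori(a)); q1=ctrl.ik([0.519,-0.294,0.1],ori(a-90)); print(q0,q1)
```

```text
4 touch True 0.0902 end False [ 0.4865 -0.0966  0.0901] [-8.4  3.4 28.4]
   held 0.0901 [-8.3  2.8 28.7]
3 touch True 0.0903 end False [ 0.5751 -0.2505  0.0902] [-6.2  3.2 20.2]
   held 0.0902 [-6.2  3.3 20.2]
39.7917 [ 0.53068037 -0.31964601  0.29918795]
[-3.52648922e+01  2.91903750e+01  8.49780597e+01 -2.54444375e-14
  6.58315653e+01 -1.19364892e+02] [-3.52648922e+01  3.33824131e+01  8.83119874e+01 -2.54444375e-14
  5.83055996e+01 -2.93648922e+01]
[-3.52648922e+01  2.91903750e+01  8.49780597e+01 -2.54444375e-14
  6.58315653e+01  6.06351078e+01] [-3.52648922e+01  3.33824131e+01  8.83119874e+01 -2.54444375e-14
  5.83055996e+01  1.50635108e+02]
```

View pics/w8c.png

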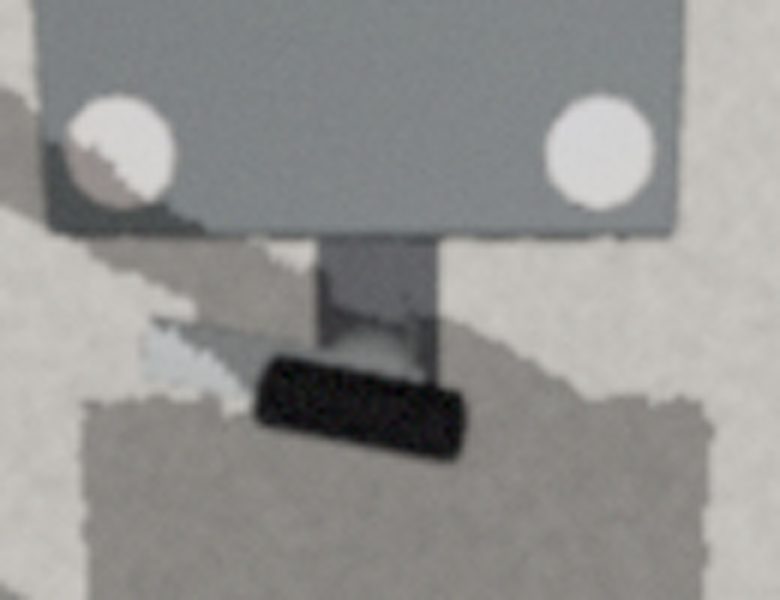

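View pics/s8c.png

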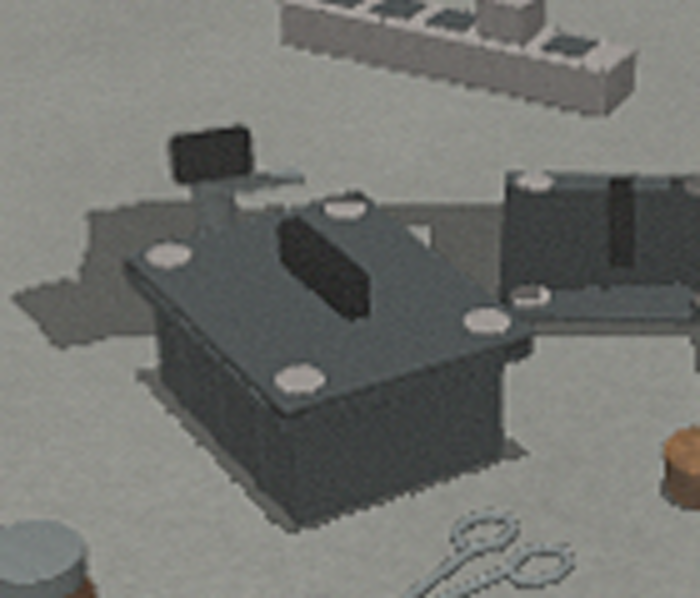

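Run:
```python
from h import *
T=np.load("T8.npy")
f=lambda u,v:((u+.5)/6-.5+190,(v+.5)/6-.5+90)
px=[f(*c) for c in [(275,357),(466,390),(457,462),(256,425)]]
X=onz("wrist",px,.131,T);print(X.round(4),X.mean(0))
# bosses now 2 (-x-y) and 3 (+x-y)
b=onz("wrist",[f(119,152),f(600,152)],.090,T);c,th,r=fit2(b,B[[1,2]]);print(c,th,r)
ax=[.5185,-.295]
def box(c,a):
    a=np.radians(a);R=np.array([[np.cos(a),-np.sin(a)],[np.sin(a),np.cos(a)]])
    return [np.r_[c+R@np.array(p),.131] for p in [(-.022,.006),(.022,.006),(.022,-.006),(-.022,-.006)]]
w=cv2.imread("pics/w8.png");im=cv2.resize(w[90:190,190:320],None,fx=6,fy=6,interpolation=cv2.INTER_CUBIC)
q=(proj("wrist",box(ax,-15.4),T)-[190,90]+.5)*6-.5
cv2.polylines(im,[q.round().astype(int)],True,(0,255,0),1);cv2.imwrite("pics/w8k.png",im)
t=cv2.imread("pics/t8.png")[165:225,360:430];t=cv2.resize(t,None,fx=9,fy=9,interpolation=cv2.INTER_CUBIC)
q=(proj("top",box(ax,-15.4))-[360,165]+.5)*9-.5
cv2.polylines(t,[q.round().astype(int)],True,(0,255,0),1);cv2.imwrite("pics/t8k.png",t)
```

```text
[[ 0.5047 -0.2811  0.131 ]
 [ 0.542  -0.2916  0.131 ]
 [ 0.5388 -0.306   0.131 ]
 [ 0.4991 -0.2943  0.131 ]] [ 0.52116628 -0.29323647  0.131     ]
[ 0.53180769 -0.17280614] -5.95674400902037 [[-3.24446485e-05  3.38530694e-06]
 [ 3.24446485e-05 -3.38530694e-06]]
```

View pics/w8k.png

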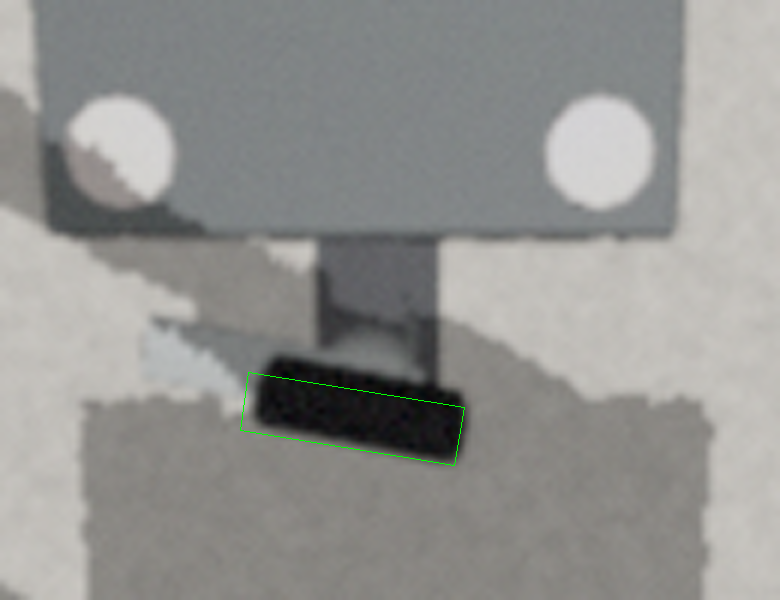

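View pics/t8k.png

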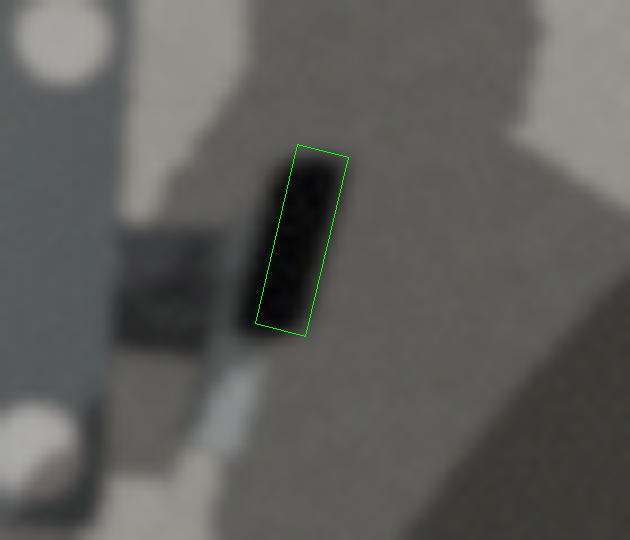

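Run:
```python
from h import *
P=np.array([0.5185,-0.2938]);z=0.102
ctrl.command_gripper(0.65)
ctrl.goto([*P,0.17],ori(74.5))
ctrl.move_l([*P,z],vel=0.1,contact_N=8)
f=ctrl.current_contact_force();print(ctrl.current_tool_pos(),f)
ctrl.command_gripper(0.0)
print(ctrl.current_grip_width(),ctrl.current_tool_pos(),ctrl.current_contact_force())
for a in (55,35,15,-2,-7):
    ctrl.goto([*P,z],ori(a)); print(a,ctrl.current_contact_force().round(1),ctrl.current_wrist_torque().round(2),ctrl.current_tool_pos().round(4))
print(ctrl.current_grip_width(),ctrl.current_t(),ctrl.current_q())
```

```text
[ 0.51882041 -0.29404088  0.10252771] [-0.04212643  0.21954234  1.30671782]
0.13088321776861367 [ 0.51823928 -0.29575656  0.10212675] [ -4.68238545 -14.47720542  -1.80592914]
55 [ -4.  -12.7  -2. ] [-2.23  0.57 -0.06] [ 0.5184 -0.2955  0.1021]
35 [ -2.9 -11.4  -2. ] [-1.96  0.26 -0.09] [ 0.5186 -0.2953  0.1021]
15 [  0.3 -10.2  -3.5] [-1.82 -0.03 -0.06] [ 0.5188 -0.2952  0.1022]
-2 [ 1.2 -9.6 -4.3] [-1.72 -0.28 -0.09] [ 0.519  -0.2952  0.1021]
-7 [ 0.6 -8.7 -4.9] [-1.8  -0.35  0.71] [ 0.5191 -0.2952  0.1021]
0.1300070291352041 45.3333 [-3.53125278e+01  3.32163148e+01  8.82206688e+01 -8.72750833e-02
  5.84269331e+01 -2.82645667e+01]
```

Run:
```python
from h import *
ctrl.command_gripper(0.5)
p=ctrl.current_tool_pos(); ctrl.move_l([p[0],p[1],0.18],vel=0.12)
ctrl.goto([0.5309,-0.33,0.30],ori(-5.9))
T=toolT();np.save("T9.npy",T);w=ctrl.read_camera("wrist");cv2.imwrite("pics/w9.png",w)
im=ctrl.read_camera("scene");cv2.imwrite("pics/s9c.png",cv2.resize(im[110:240,150:290],None,fx=5,fy=4.6,interpolation=cv2.INTER_CUBIC))
cv2.imwrite("pics/s9.png",im)
print(ctrl.current_t(),ctrl.current_contact_force())
```

```text
47.475 [-0.29923972 -0.38791641  0.03359554]
```

View pics/w9.png

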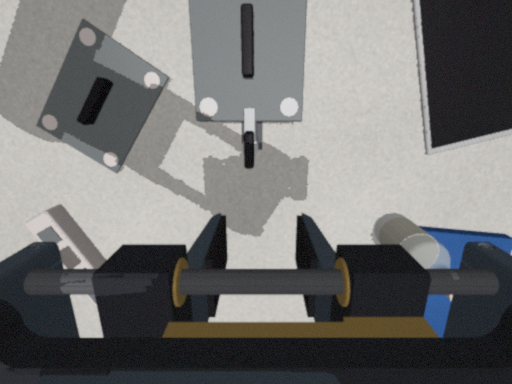

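View pics/s9c.png

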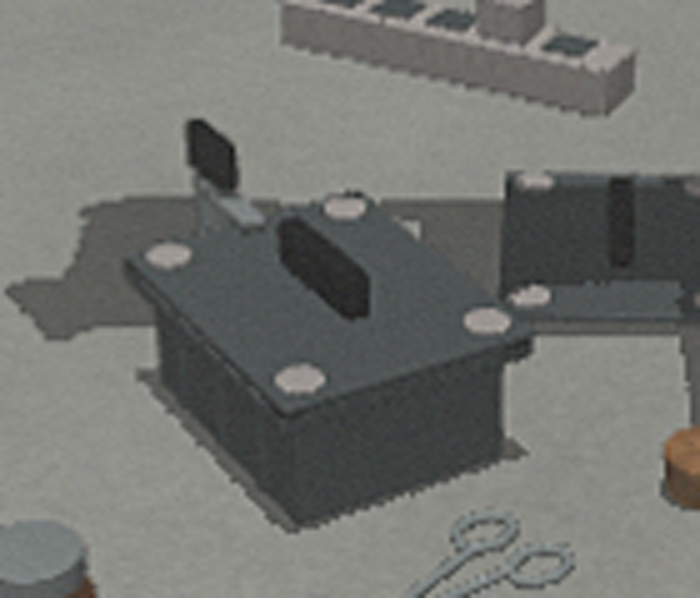

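The tongue lies straight over the lid at wrist (249,120), in line with the handle. The lid is flat, with its bosses where they were after pressing. The arm is clear, so I'm handing in.

```bash
python3 -c "
from bench import ctrl
ctrl.sign_off(); print(ctrl.current_t())"
```

```text
the job is handed in; nothing more can be done
the job is handed in; nothing more can be done
```

The dry box is closed, clamped and handed in at about 47.5 s of the 67 s allowed; sign-off gave no verdict.

- **Lid:** I took the lid farthest from the base (0.535 m, against about 0.36 m for the two look-alikes) and laid it loosely on the cushions.
- **Pressing:** I pressed corners 1, 2, 3 and 4 in turn, then checked each again. The first press of corner 1 stopped early at about 91.2 mm, so I repeated it. On the final check, all four bosses were touched at 90.2–90.3 mm and held at 90.0–90.2 mm, against 90 mm for fully home.
- **Clamp:** The knob started about 9° past its zero. I turned it clockwise until the torque rose at the stop, then let go. The last pictures show the tongue straight over the lid and the lid flat, and the force on the tool was near zero.
- **Other things on the bench:** The scissors and cork look unmoved in the last pictures. I saw no contact with any bystander, but I did not measure their positions again.
- **Disagreements:** The top and wrist cameras differed by about 2.7 mm in x, so I used the mean of the two. The knob's axis turned out about 2 mm from my estimate, which put about 15 N sideways on the gripper while it held the knob.

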